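# Hold the sprung lid of the carving chest at its balance point

## Task

I have just fitted new sprung hinges to the lid of the carving chest and need the lid held for me while I set their tension. First push the loaded gouge drawer fully home; then lift the lid past its balance point, where the springs start to carry it up, ease it back and finish while still holding it in the fingers, motionless, a few degrees below the balance point - do not let it swing wide open, and do not let go at the end. Leave the mask, the mallet and the jar where they are.

Things in the scene. Friction and masses are not known exactly. Their poses are not given: they have to be found in the camera images.
- chest: dark wooden chest, fixed to the table: 360 wide (its y) x 210 deep (its x) x 135 mm high without the lid. Origin: centre of its underside; its -x side is the front; +z up. The drawer fills the lower front (13 to 64 mm up), a felt-lined compartment lies above it, the lid on top is hinged at the upper back edge.
- drawer (a joint): how far the full-width gouge drawer stands out of the chest's front, m: 0 = fully home (front flush with the chest, against a firm stop), opens towards the chest's -x, up to 0.1. Slides with about 1.5 N of friction and stays where it is left; weighs 0.5 to 1 kg with its gouges.
- drawer_pull (a point): outermost middle point of the brass cup pull on the drawer's front, 42 mm above the table: the pull is 76 wide, 26 high and stands 22 mm proud of the drawer's front, a good place to push; tilt the tool somewhat so that the gripper's body keeps clear of the lid's edge above.
- lid_angle (a joint): opening angle of the sprung lid, rad: 0 = shut, grows as its front rises, stop at 1.4. Springs in the hinges balance the lid at 0.72 rad (41 degrees): below that it falls shut by itself, above it they carry it open; no catch, no friction. About 1.5 N at the bar starts it from shut, nothing at the balance point. The lid weighs 0.92 kg with its bar.
- lid: the lid itself: 376 wide, 218 deep from hinge to front edge, 18 mm thick, overhanging the chest's front by 8 mm. Origin: middle of the hinge line along the chest's upper back edge, 105 mm behind the chest's origin and 135 mm above the table, at the lid's underside. Its frame is the chest's, turned about y with the lid.
- lid_bar (a point): middle of the lid's bow handle: a round brass bar 12 mm in diameter, 100 mm long along the lid's y, its axis 40 mm above the lid's top and 23 mm behind its front edge, on two posts (75 mm of clear bar between them). This point is 195 mm in front of the hinge line and 58 mm above it when shut (193 mm above the table; about 307 mm at the balance point).
- mask: pale carved wooden mask lying face up beside the chest, 140 x 196 x 62 mm, origin at the centre of its underside; loose, not to be moved.
- mallet: carver's wooden mallet lying beside the chest: head 56 x 110 x 56 mm, origin under the middle of the head, handle 160 mm long towards its -x; loose, not to be moved.
- jar: amber glass jar with a black lid, 64 mm in diameter, 85 mm high, origin at the centre of its underside; loose, not to be moved.

How it is judged (in metres and radians):
On the way, in this order (a step that is already met when the one before it is completed fails the run):
1. the gouge drawer is pushed fully home (value of joint drawer below 0.004 m), for 0.2 s.
2. the lid is raised past its balance point (value of joint lid_angle above 0.745 rad and contact force between the fingers and lid above 0.05 N), for 0.1 s.
3. the lid is eased back and held just below its balance point (value of joint lid_angle between 0.52 and 0.705 rad and contact force between the fingers and lid above 0.05 N), for 0.3 s.
At the end, for the whole second after the job is handed in: The fingers hold the lid or its bar (contact over 0.05 N) with the lid still (under 0.05 rad/s) between 0.52 and 0.705 rad, that is 1 to 11 degrees below the balance point at 0.72 rad; the drawer is within 4 mm of fully home; mask, mallet and jar are within 20 mm of where they stood (all of step 3 and velocity of joint lid_angle between -0.05 and 0.05 rad/s and value of joint drawer below 0.004 m and distance of each of mask, mallet, jar from where it was at the start of the episode below 0.02 m); the arm keeps its last pose, push and grip.
It fails at once if the lid swings wide open (value of joint lid_angle above 1.15 rad).
It fails at once if the mask, the mallet or the jar is knocked or moved (distance of any of mask, mallet, jar from where it was at the start of the episode above 0.02 m).
It also fails if it takes over 58 s, if anything falls off the work surface, if the arm or the gripper's body presses on something with over 40 N, if the wrist force passes 120 N, or if a joint passes its speed limit or range.

## Robot

A 6-joint arm with a two-finger parallel gripper is mounted at the origin on the work surface. World frame = base frame: x ahead of the robot, y to its left, z up, the work surface at z = 0. Lengths are in m, angles in degrees, forces in N, time in s.
With the tool pointing down it reaches from about 0.4 to 0.825 m from the base axis. Payload 7 kg.
Tool frame: the origin (TCP) lies midway between the tips of the shut fingers; the grasp point (between the pads) lies 19 mm behind it; z points along the fingers, y is the line along which they close (so a half turn about z gives the same grasp; the last joint's range is limited). The gripper opens to 88 mm and grips with 3 to 60 N. Pads are 19 mm wide; open, the fingers measure 130 mm over their backs; the gripper's body (78 mm by 193 mm) begins 47 mm behind the grasp point.
Start: joints at [91.794, 20.546, 0.682, 0, -70.136, -16.507], TCP at [0.171, 0.653, 0.227] pointing down, gripper open.
Joint ranges: [-176.03, 176.03], [-82.01, 121.73], [-58.28, 71.71], [-173.87, 95.51], [-174.79, -0.11], [-173.66, 173.66]. Speed limits (degrees/s): [136.94, 136.94, 172.46, 180, 180, 180].

## Interface

Orientations are given as a 3x3 rotation matrix whose columns are the frame's x, y, z axes.
In Python, from rig import robot gives the robot as it stands. Calls block until the motion is done:
- robot.goto(position, orientation): joint-space move of the TCP to a pose.
- robot.servo_line(position, ori=None, speed=0.15): straight line of the TCP; ori=None keeps the orientation; speed is the mean speed in m/s.
- robot.movej(angles): joint-space move.
- robot.move_gripper(opening): opening from 0.0 (shut) to 1.0 (fully open); the grip force is fixed at half the most; returns when the fingers have stopped.
- robot.dwell(seconds).
- robot.ik(position, orientation): joint angles nearest the present ones, or None.
- robot.grab_frame(name): name is "scene" or "top" or "wrist"; returns (picture, depth): 400x640x3 uint8, red, green, blue; 400x640 float32, m along the optical axis (not along the pixel's ray), 0 where there is no reading.
- robot.camera_info(name): a dict with "vfov" (degrees; the focal length in pixels is half the picture's height over the tangent of half this angle, whatever the lens; pixels are square), "cx", "cy" (the principal point, pixels), "view" (4x4, takes a point from world to camera coordinates); the wrist camera has in their place "T_tool_cam" (4x4, takes a point from camera to tool coordinates, whose origin is the TCP and whose axes are the flange's). Camera axes: x right, y down, z forward; pixel columns grow to the right and rows downward; lengths in m; the calibration is good to about 2 mm. A picture is of the moment at which its call begins: read the wrist's pose just before it. camera_info takes no time and is no camera call.
A pose or a line that the arm cannot do raises robot.Unreachable and nothing moves.
- robot.job_done(): hands the job in; it is judged then, once.
Readings, each from a call of its own:
- robot.read_t(): time.
- robot.read_qpos(): joint angles.
- robot.read_qvel(): joint speeds.
- robot.read_effort(): joint torques, N m.
- robot.read_position(): TCP position.
- robot.read_tcp_rot(): TCP orientation.
- robot.read_force(): force on the tool from outside, world axes, zero at the start.
- robot.read_ft_torque(): the same for the moment, N m.
- robot.read_grip_width(): opening from 0.0 (shut) to 1.0 (fully open).
- robot.read_finger_force(): force on a finger pad.
Only numpy, scipy, OpenCV 4.12 (cv2) and the standard library are available. Lean on these libraries where they do the work, as an engineer would, in place of code of your own. Each camera call takes 0.05 s, during which the arm holds its last target. There are 200 camera calls.

## Working session

There is one attempt and no reset: what is moved stays moved. The work goes in short steps, each a Python script; the robot and the scene stay as the last script left them, time stands still between calls to the robot, and variables do not carry over. Pictures are saved under pics/ and viewed, at most 10 in all, crops included, and the job is handed in when it is done.

```bash
mkdir -p pics && ls && python3 - <<'E'
from rig import robot
import cv2,numpy as np
for n in("scene","top"):
    p,d=robot.grab_frame(n); cv2.imwrite(f"pics/{n}0.png",p[:,:,::-1]); np.savez(f"{n}0.npz",p=p,d=d)
    print(n,robot.camera_info(n), (d>0).mean())
print(robot.camera_info("wrist"),robot.read_t())
E
```

```text
pics
scene {'vfov': 56.818573694157976, 'cx': 324.9517341540767, 'cy': 196.90343750127724, 'view': array([[-0.29963739,  0.95405025,  0.00235787,  0.15968988],
       [ 0.90933875,  0.2863409 , -0.30184752, -0.53993757],
       [-0.28865285, -0.0883007 , -0.9533533 ,  1.45859786],
       [ 0.        ,  0.        ,  0.        ,  1.        ]])} 0.9958984375
top {'vfov': 44.63133795088709, 'cx': 317.7697432048296, 'cy': 192.60345671002312, 'view': array([[ 1.78454691e-02, -9.99840757e-01,  1.48331407e-05,
         5.40020257e-02],
       [-9.95762207e-01, -1.77740125e-02, -9.02314329e-02,
         6.07895376e-01],
       [ 9.02173278e-02,  1.59545196e-03, -9.95920824e-01,
         1.58187028e+00],
       [ 0.00000000e+00,  0.00000000e+00,  0.00000000e+00,
         1.00000000e+00]])} 0.99583984375
{'vfov': 71.47190071472706, 'cx': 318.1670471997921, 'cy': 195.9814748976544, 'T_tool_cam': array([[ 8.79147652e-04, -9.60663260e-01, -2.77714473e-01,
         7.44686702e-02],
       [ 9.99999222e-01,  5.98657683e-04,  1.09478820e-03,
         1.32091305e-03],
       [-8.85466895e-04, -2.77715219e-01,  9.60663038e-01,
        -1.58756320e-01],
       [ 0.00000000e+00,  0.00000000e+00,  0.00000000e+00,
         1.00000000e+00]])} 0.1
```

View pics/scene0.png

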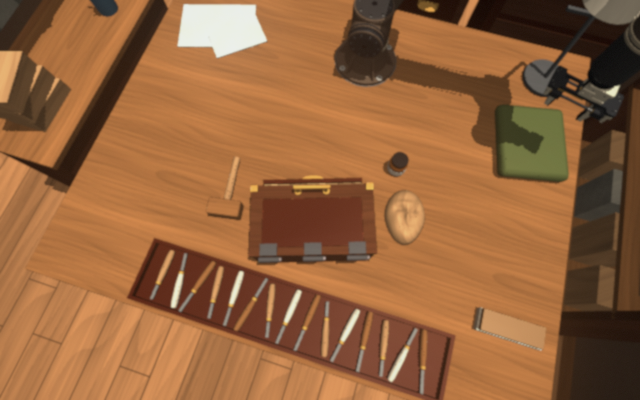

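View pics/top0.png

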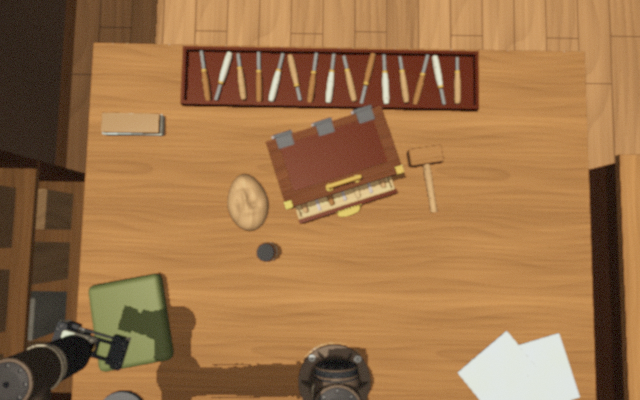

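The top view shows the chest, with its lid corners near (267,145), (372,108), (402,175) and (290,208). The bar is near (343,183), and the drawer stands out with its pull at (348,211). The mask is at (247,202), the jar at (266,252) and the mallet at (428,160). The scene view shows the same layout from behind the chest.

```bash
cat > h.py <<'E'
import numpy as np,cv2
def cloud(robot,n,d):
    c=robot.camera_info(n); f=200/np.tan(np.radians(c["vfov"]/2))
    v,u=np.mgrid[:400,:640]
    P=np.stack([(u-c["cx"])/f*d,(v-c["cy"])/f*d,d],-1)
    V=c["view"]; return (P-V[:3,3])@V[:3,:3]
E
python3 - <<'E'
from rig import robot
from h import *
for n,roi in(("top",(225,90,455,275)),("scene",(195,145,440,275))):
    z=np.load(n+"0.npz"); p,d=z["p"],z["d"]; P=cloud(robot,n,d)
    m=np.zeros((400,640),bool); m[roi[1]:roi[3],roi[0]:roi[2]]=1
    print(n,"table z",np.median(P[roi[1]:roi[3],roi[0]:roi[2],2][np.abs(P[roi[1]:roi[3],roi[0]:roi[2],2])<.01]))
    h=cv2.cvtColor(p,cv2.COLOR_RGB2HSV)
    yel=(h[...,0]>18)&(h[...,0]<32)&(h[...,1]>130)&(h[...,2]>110)&m
    def rep(name,mask):
        k,l,s,c=cv2.connectedComponentsWithStats(mask.astype(np.uint8))
        for i in range(1,k):
            if s[i,4]<12: continue
            q=P[l==i]; r=cv2.minAreaRect(q[:,:2].astype(np.float32)*1000)
            print(name,"px",c[i].round(0),s[i,4],"xyz",np.median(q,0).round(3),"zmax",q[:,2].max().round(3),"rect",np.round(r[0],1),np.round(r[1],1),round(r[2],1))
    Z=P[...,2]
    rep("lid",m&(Z>.145)&(Z<.163))
    rep("yel",yel&(Z>.01))
    rep("bar",m&(Z>.18)&(Z<.25))
    rep("mid",m&(Z>.02)&(Z<.10))
E
```

```text
top table z 5.834603879542885e-05
lid px [333. 156.] 8384 xyz [0.709 0.021 0.154] zmax 0.163 rect [713.1  19.1] [227.9 378. ] 18.7
yel px [399. 169.] 61 xyz [ 0.673 -0.182  0.154] zmax 0.159 rect [ 672.7 -181.2] [23.7 24.1] 20.5
yel px [343. 182.] 184 xyz [ 0.627 -0.009  0.197] zmax 0.205 rect [625.8 -14. ] [ 21.8 114.3] 21.4
yel px [290. 204.] 33 xyz [0.559 0.148 0.153] zmax 0.163 rect [560.7 152.5] [25.4 20.9] 23.0
yel px [349. 210.] 136 xyz [ 0.548 -0.037  0.049] zmax 1.63 rect [524.    0.7] [ 33.  172.2] 34.5
bar px [343. 181.] 146 xyz [ 0.627 -0.009  0.198] zmax 0.205 rect [627.3  -8.8] [ 12.4 109. ] 18.4
mid px [242.  94.] 57 xyz [0.935 0.323 0.031] zmax 0.039 rect [933.9 323.5] [31.8 19.4] 11.4
mid px [343. 102.] 1494 xyz [ 0.906 -0.003  0.033] zmax 0.047 rect [928.4  -3.3] [ 65.9 770.6] 0.1
mid px [272.  95.] 64 xyz [0.933 0.224 0.031] zmax 0.042 rect [934.8 225.9] [19.7 40.1] 74.8
mid px [298.  95.] 27 xyz [0.936 0.137 0.025] zmax 0.031 rect [937.7 135. ] [33.9 12. ] 12.1
mid px [352.  95.] 67 xyz [ 0.937 -0.044  0.032] zmax 0.045 rect [938.3 -44.8] [40.  21.4] 9.7
mid px [4
[... 1066 characters left out ...]
1.6] [57.6 58.5] 20.1
mid px [226. 198.] 936 xyz [ 0.725 -0.3    0.052] zmax 0.062 rect [ 657.3 -302.1] [216.4 109.7] 8.2
mid px [312. 180.] 618 xyz [ 0.561 -0.038  0.062] zmax 0.07 rect [556.2 -39.9] [ 37.3 332.1] 18.9
mid px [405. 215.] 1452 xyz [0.582 0.292 0.039] zmax 0.062 rect [575.1 293.8] [129.4 170.9] 84.2
mid px [224. 265.] 417 xyz [ 0.906 -0.239  0.033] zmax 0.04 rect [ 929.4 -199.7] [ 63.8 249. ] 0.1
mid px [291. 259.] 69 xyz [ 0.833 -0.016  0.06 ] zmax 0.1 rect [833.7 -17.2] [ 1.5 66.7] 18.6
mid px [336. 258.] 71 xyz [0.788 0.116 0.059] zmax 0.099 rect [788.5 115.8] [ 1.4 67.9] 18.7
mid px [219. 270.] 53 xyz [ 0.934 -0.228  0.031] zmax 0.037 rect [ 932.8 -229.4] [26.6 19.4] 19.1
```

```bash
cat >> h.py <<'E'
a=np.radians(18.7); X=np.array([np.cos(a),np.sin(a),0]); Y=np.array([-np.sin(a),np.cos(a),0]); Zu=np.array([0,0,1.])
O=np.array([0.7135,0.0165,0])
def W(x,y,z): return O+x*X+y*Y+z*Zu      # chest -> world
def push_R(t,s=1):                        # tool leaning back by t, fingers close along chest y
    z=-np.cos(t)*Zu+np.sin(t)*X; y=s*Y; return np.stack([np.cross(y,z),y,z],1)
def bar_R(t,s=1):                         # fingers close across bar, tool turned with lid by t
    z=-np.cos(t)*Zu-np.sin(t)*X; x=s*Y; return np.stack([x,np.cross(z,x),z],1)
def bar(phi):
    return W(.105-.195*np.cos(phi)+.058*np.sin(phi),0,.135+.195*np.sin(phi)+.058*np.cos(phi))
E
python3 - <<'E'
from rig import robot
from h import *
z=np.load("top0.npz"); P=cloud(robot,"top",z["d"])[195:225,295:410].reshape(-1,3)
C=(P-O)@np.stack([X,Y,Zu],1)
s=C[(np.abs(C[:,1])<.03)&(C[:,2]>.025)&(C[:,2]<.06)]; print("pull min x",np.percentile(s[:,0],[2,10,50]).round(3))
e=C[(np.abs(C[:,1])>.06)&(np.abs(C[:,1])<.15)&(C[:,2]>.03)&(C[:,2]<.075)]; print("drawer min x",np.percentile(e[:,0],[2,5,10,50]).round(3))
f=lambda p,R:(lambda q:None if q is None else np.round(q,0))(robot.ik(p,R))
for sg in(1,-1):
    for t in(30,40,50):
        print("push",sg,t,[f(W(x,0,zz),push_R(np.radians(t),sg)) for x,zz in((-.24,.25),(-.24,.036),(-.125,.036))])
    for k in(0,.5,1):
        print("lid",sg,k,[f(bar(p)+.019*bar_R(k*p,sg)[:,2],bar_R(k*p,sg)) for p in(0,.4,.8)])
E
```

```text
pull min x [-0.184 -0.181 -0.169]
drawer min x [-0.164 -0.164 -0.163 -0.153]
push 1 30 [array([ 14., -14., -39.,  -4., -36., -83.]), array([  7.,   8., -44., -34., -10., -47.]), array([ 13.,  16., -37., -21.,  -7., -64.])]
push 1 40 [array([ 12., -17., -43., -10., -25., -76.]), array([-16.,  10., -37., -71., -23.,   8.]), array([ -3.,  16., -29., -64., -15., -10.])]
push 1 50 [array([ -0., -17., -39., -38., -24., -42.]), array([-37.,  17., -41., -92., -39.,  46.]), array([-24.,  20., -32., -96., -31.,  38.])]
lid 1 0 [None, None, None]
lid 1 0.5 [None, None, None]
lid 1 1 [None, None, None]
push -1 30 [array([ 14., -14., -39.,  -4., -36.,  97.]), array([  7.,   8., -44., -34., -10., 133.]), array([ 13.,  16., -37., -21.,  -7., 116.])]
push -1 40 [array([ 12., -17., -43., -10., -25., 104.]), array([ -16.,   10.,  -37.,  -71.,  -23., -172.]), array([ -3.,  16., -29., -64., -15., 170.])]
push -1 50 [array([ -0., -17., -39., -38., -24., 138.]), array([ -37.,   17.,  -41.,  -92.,  -39., -134.]), array([ -24.,   20.,  -32.,  -96.,  -31., -142.])]
lid -1 0 [array([ 17.,  18., -10.,   0., -62.,   2.]), array([ 17.,  19.,   1.,   0., -72.,   2.]), array([ 17.,  24.,  14.,   0., -81.,   2.])]
lid -1 0.5 [array([ 17.,  18., -10.,   0., -62.,   2.]), array([ 17.,  26.,  10.,   0., -86.,   2.]), array([  17.,   38.,   35.,    1., -110.,    2.])]
lid -1 1 [array([ 17.,  18., -10.,   0., -62.,   2.]), array([ 17.,  33.,  19.,   1., -99.,   2.]), array([  17.,   55.,   56.,    1., -138.,    2.])]
```

```bash
python3 - <<'E'
from rig import robot
from h import *
t=np.radians(22); R=push_R(t)
f=lambda p:(lambda q:None if q is None else np.round(q,0))(robot.ik(p,R))
qs=[f(W(x,0,z)) for x,z in((-.225,.25),(-.225,.036),(-.13,.036))]; print(qs)
assert all(q is not None for q in qs)
robot.move_gripper(0.0)
robot.goto(W(-.225,0,.25),R); print(robot.read_t(),robot.read_qpos())
robot.servo_line(W(-.225,0,.036),speed=.12)
print(robot.read_t(),robot.read_position().round(3),robot.read_qpos())
F0=robot.read_force(); print("F0",F0)
robot.servo_line(W(-.15,0,.036),speed=.06)
print(robot.read_t(),(robot.read_force()-F0)@np.stack([X,Y,Zu],1))
for x in np.arange(-.147,-.115,.003):
    robot.servo_line(W(x,0,.036),speed=.03)
    F=(robot.read_force()-F0)@np.stack([X,Y,Zu],1); xc=(robot.read_position()-O)@X
    print(round(x,3),xc.round(4),F.round(1))
    if F[0]<-10: break
robot.dwell(.3); p,d=robot.grab_frame("top"); cv2.imwrite("pics/top1.png",p[140:260,230:430,::-1].repeat(3,0).repeat(3,1)); print(robot.read_t())
E
```

```text
[array([ 15.,  -9., -33.,  -2., -44., -85.]), array([ 15.,  10., -48.,  -8., -11., -78.]), array([ 16.,  16., -39.,  -5., -13., -82.])]
4.275 [ 14.92915228  -8.9300272  -32.62999417  -2.04820254 -44.37403973
 -84.97773863]
6.2083 [ 0.501 -0.056  0.037] [ 14.54596499   9.71396673 -47.53486675  -8.27803957 -10.85231881
 -78.00958587]
F0 [ 0.12085212 -0.30195172 -0.28847348]
7.6083 [-0.43290602 -0.12033679  0.1888337 ]
-0.147 -0.1469 [ 0.3 -0.  -0.3]
-0.144 -0.1437 [-1.6  0.6 -0.4]
-0.141 -0.1407 [-0.7  0.   1.4]
-0.138 -0.1377 [ 0.  -0.   0.3]
-0.135 -0.1347 [-0.2  0.4 -0.5]
-0.132 -0.1341 [-7.5  0.2  4.1]
-0.129 -0.1339 [-15.6   1.4  10.4]
9.7083
```

```bash
python3 - <<'E'
from rig import robot
from h import *
robot.servo_line(W(-.20,0,.040),speed=.12)
robot.servo_line(W(-.20,0,.28),speed=.2)
R=bar_R(0,-1)
robot.goto(bar(0)+[0,0,.10-.019],R)
robot.move_gripper(.7)
print(robot.read_t(),robot.read_position().round(4),robot.read_grip_width())
T=np.eye(4);T[:3,:3]=robot.read_tcp_rot();T[:3,3]=robot.read_position()
p,d=robot.grab_frame("wrist"); c=robot.camera_info("wrist"); cv2.imwrite("pics/w1.png",p[:,:,::-1])
f=200/np.tan(np.radians(c["vfov"]/2)); v,u=np.mgrid[:400,:640]
Q=np.stack([(u-c["cx"])/f*d,(v-c["cy"])/f*d,d,np.ones_like(d)],-1)@(T@c["T_tool_cam"]).T
C=(Q[...,:3]-O)@np.stack([X,Y,Zu],1)
m=(d>0)&(C[...,2]>.175)&(C[...,2]<.21)&(np.abs(C[...,1])<.08)&(np.abs(C[...,0]+.09)<.03)
for s in((-.035,-.01),(-.01,.01),(.01,.035)):
    q=C[m&(C[...,1]>s[0])&(C[...,1]<s[1])]; 
    if len(q): print(s,len(q),np.percentile(q,[5,50,95],0).round(4).tolist())
q=C[m]; print("y ends",np.percentile(q[:,1],[1,99]))
p,d=robot.grab_frame("top"); P=cloud(robot,"top",d); C=(P-O)@np.stack([X,Y,Zu],1)
q=C[(C[...,0]<-.115)&(C[...,0]>-.22)&(np.abs(C[...,1])<.15)&(C[...,2]>.02)&(C[...,2]<.08)]; print("drawer x",len(q),np.percentile(q,[2,10,50],0).round(3).tolist())
cv2.imwrite("pics/top2.png",p[130:260,230:430,::-1].repeat(3,0).repeat(3,1))
E
```

```text
14.2833 [ 0.6282 -0.0123  0.274 ] 0.6999599803306981
(-0.035, -0.01) 366 [[-0.0955, -0.0339, 0.1958], [-0.0904, -0.0227, 0.1984], [-0.0851, -0.0113, 0.1998]]
(-0.01, 0.01) 279 [[-0.0957, -0.0091, 0.1954], [-0.0903, -0.0001, 0.1983], [-0.085, 0.009, 0.1999]]
(0.01, 0.035) 331 [[-0.0958, 0.0113, 0.1953], [-0.0903, 0.0223, 0.1984], [-0.0848, 0.0335, 0.1998]]
y ends [-0.05568304  0.04909147]
drawer x 14 [[-0.123, 0.023, 0.028], [-0.122, 0.024, 0.034], [-0.118, 0.03, 0.041]]
```

View pics/w1.png

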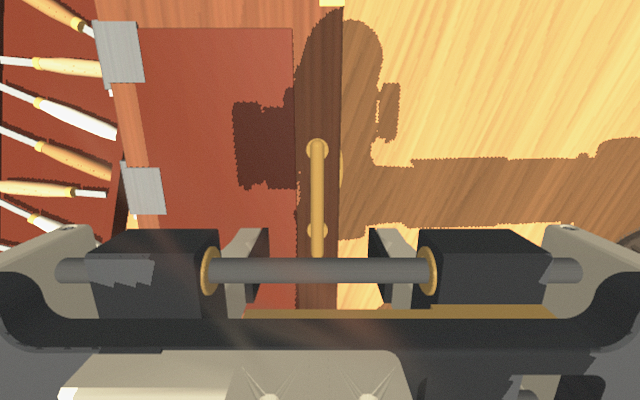

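View pics/top2.png

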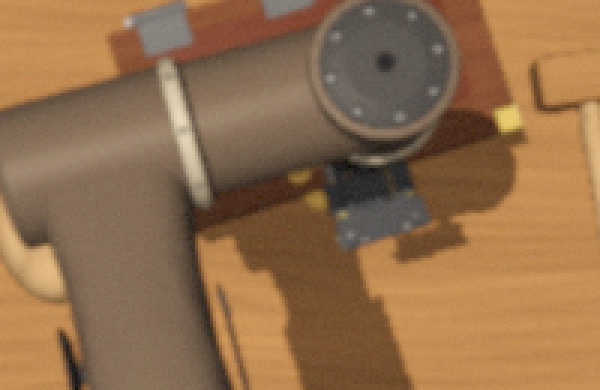

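The wrist view shows the bar centred between the open fingers, with its ends at about (317,145) and (317,255). The measured axis is within 1 mm of the prediction. In the top crop only the pull's 22 mm sticks out at the front (near (318,200)), so the drawer is home. Next: grasp and lift.

```bash
python3 - <<'E'
from rig import robot
from h import *
O0=W(0,-.003,0)-O
def go(phi,speed):
    R=bar_R(.5*phi,-1); robot.servo_line(bar(phi)+O0+.019*R[:,2],R,speed=speed)
go(0,.08); F0=robot.read_force(); robot.move_gripper(0.0)
print(robot.read_t(),"width",robot.read_grip_width()*88,robot.read_finger_force(),(robot.read_force()-F0).round(1))
def rep(p): 
    print(round(p,2),robot.read_t(),robot.read_position().round(4),(robot.read_force()-F0).round(1),round(robot.read_grip_width()*88,1),np.round(robot.read_finger_force(),1))
for p in np.arange(.1,.81,.1):
    go(p,.04); rep(p)
    if robot.read_grip_width()*88<8: print("LOST"); break
E
```

```text
16.6417 width 11.145117917885415 29.99936878681183 [ 4.5  1.  -3.8]
0.1 17.2917 [ 0.6357 -0.013   0.1926] [ 6.4  1.4 -6.2] 10.7 30.0
0.2 17.9417 [ 0.6427 -0.0106  0.2108] [ 6.1 -0.1 -5.9] 10.9 30.0
0.3 18.5917 [ 0.6513 -0.0077  0.2283] [ 6.6  0.3 -8.1] 11.2 30.0
0.4 19.2417 [ 0.6616 -0.0042  0.2448] [ 5.6  0.1 -7.4] 11.1 30.0
0.5 19.8917 [ 6.735e-01 -2.000e-04  2.603e-01] [ 6.1 -0.9 -8.8] 10.6 30.0
0.6 20.5417 [0.687  0.0044 0.2746] [ 1.7 -0.2 -7. ] 11.1 30.0
0.7 21.1833 [0.7016 0.0094 0.2873] [ 0.5 -0.3 -4.4] 11.2 30.0
0.8 21.825 [0.7174 0.0147 0.2984] [-2.1 -0.   0.4] 11.1 30.0
```

```bash
cat >> h.py <<'E'
def lid_angle(robot,name=None):
    p,d=robot.grab_frame("scene"); C=(cloud(robot,"scene",d)-O)@np.stack([X,Y,Zu],1)
    if name: cv2.imwrite(name,p[100:300,160:460,::-1].repeat(2,0).repeat(2,1))
    h=cv2.cvtColor(p,cv2.COLOR_RGB2HSV)
    r=np.hypot(C[...,0]-.105,C[...,2]-.135)
    m=(np.abs(C[...,1])<.17)&(r>.05)&(r<.2)&(C[...,2]>.15)&(C[...,0]<.09)
    th=np.arctan2(C[...,2]-.135,.105-C[...,0])-np.arcsin(.018/np.maximum(r,.02))
    t=th[m&(th<1.2)]; hh,e=np.histogram(t,60,(0,1.2)); k=hh.argmax(); s=t[np.abs(t-e[k]-.01)<.03]
    return len(t),len(s),np.median(s)
E
python3 - <<'E'
from rig import robot
from h import *
print(lid_angle(robot,"pics/s1.png"),robot.read_t())
E
```

```text
(1525, 1442, np.float64(0.7815254099371884)) 21.875
```

View pics/s1.png

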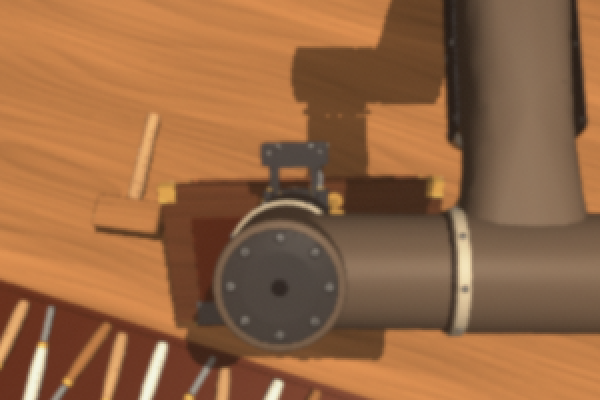

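The scene view shows the lid raised and gripped at about (295,175). Its measured angle is 0.78 rad against 0.80 commanded. I'll go slightly higher for margin, then ease it back.

```bash
python3 - <<'E'
from rig import robot
from h import *
O0=W(0,-.003,0)-O
def go(phi,speed):
    R=bar_R(.5*phi,-1); robot.servo_line(bar(phi)+O0+.019*R[:,2],R,speed=speed)
go(.84,.03); robot.dwell(.4); print(lid_angle(robot),robot.read_t())
for p in(.77,.70,.63): go(p,.03)
robot.dwell(1.0)
print(lid_angle(robot,"pics/s2.png"),robot.read_t(),robot.read_grip_width()*88,robot.read_finger_force(),robot.read_force())
robot.dwell(.5)
print(lid_angle(robot))
p,d=robot.grab_frame("top"); P=cloud(robot,"top",d); cv2.imwrite("pics/top3.png",p[:,:,::-1])
m=np.zeros((400,640),np.uint8); m[(P[...,2]>.02)&(P[...,2]<.1)]=1; m[:110]=0
k,l,s,c=cv2.connectedComponentsWithStats(m)
for i in range(1,k):
    if s[i,4]>100: print(c[i].round(0),s[i,4],np.median(P[l==i],0).round(3))
E
```

```text
(1978, 1895, np.float64(0.821734597388474)) 22.7417
(2059, 1614, np.float64(0.6137827060366663)) 25.6167 11.33664276565024 30.000029504299164 [-4.43054979  0.61327121  7.34168852]
(2036, 1607, np.float64(0.6135878211701522))
[131. 123.] 1288 [0.824 0.686 0.044]
[426. 167.] 969 [ 0.717 -0.296  0.051]
[ 21. 163.] 225 [0.679 1.014 0.059]
[341. 179.] 1094 [ 0.647 -0.006  0.08 ]
[345. 191.] 326 [ 0.606 -0.018  0.053]
[234. 206.] 338 [0.554 0.338 0.037]
[  6. 215.] 778 [0.518 1.073 0.054]
[  3. 297.] 397 [0.257 1.072 0.038]
[130. 322.] 6641 [0.18  0.654 0.049]
[330. 366.] 565 [0.066 0.021 0.051]
[120. 396.] 101 [-0.056  0.682  0.022]
```

View pics/top3.png

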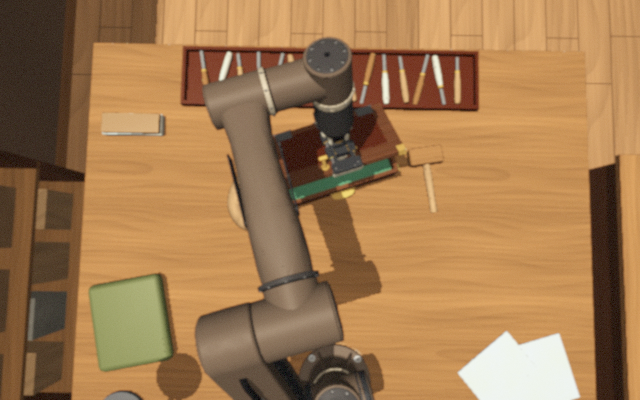

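The top view shows the lid held part-open with the fingers on the bar at about (345,158), and the drawer flush with its pull at (347,193). The mallet at (426,167) hasn't moved. The arm covers the jar and part of the mask, but nothing has touched either one. The lid reads a steady 0.614 rad, so I'm handing in.

```bash
python3 -c "
from rig import robot
print(robot.job_done(),robot.read_t())"
```

```text
the job is handed in; nothing more can be done
the job is handed in; nothing more can be done
```

The job is handed in, result not shown: the drawer is home against its stop, and the lid went up to about 0.82 rad and is now held still in the fingers at about 0.61 rad; the mallet hasn't moved, but the arm hid the jar and part of the mask in the last picture, so I couldn't re-check those two.

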